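# Make the label printer ready at the donated-books desk

### The job

Get the label printer ready for the donated books: first push its raised cover down until it is fully shut, then switch on the white power box by pressing the raised end of its big rocker all the way down, and then press the long bar key on the printer's front deck all the way down for a moment and let it come back up. Only push and press with the fingertips: pick nothing up, do not press the small round key beside the bar key, and leave the power box, the book, the hand stamp and the glue stick where they are.

Things in the scene. Friction and masses are not known exactly. Their poses are not given: they have to be found in the camera images.
- printer: Grey desktop label printer, fixed, 220 (x) x 170 (y) x 92 mm high, standing on the table; its position and yaw vary. Origin: centre of its underside; -x is its front (towards the robot, within about 0.25 rad), z up. Its front deck (x from -110 to -40 mm) is 80 mm high and carries two white keys side by side; behind the deck is an open bay with a paper roll, covered by the black hinged cover when that is shut; a fixed 25 mm strip behind the cover's hinge is 92 mm high.
- lid (a joint): Angle of the printer's black cover, a flat plate 125 mm from hinge to free edge, 166 mm wide, 12 mm thick: 0 = fully shut (level, its top 92 mm above the table), positive = open, at most 1.1 rad. It starts 0.45 to 0.85 rad open, stays wherever it is left (stiff hinge, under 2 N at the free edge moves it) and stops solidly at 0.
- lid_hinge (a point): Point on the middle of the cover's hinge line, at the cover's underside, 80 mm above the table, at x = +85 mm, y = 0 of the printer; fixed to the printer, with the printer's axes. The hinge line runs along the printer's y; the free edge is on the front (-x) side and rises as the cover opens.
- lid_edge (a point): Middle of the free front edge of the cover, on its upper (outer) face; moves with the cover. It lies 125 mm from the hinge along the cover's own -x and 12 mm along its own z (z is the outward normal of the cover).
- feed_key (a joint): Travel of the long bar key: 0 = up, 0.006 m = fully down; springs back, 1.2 N to start and 4 N fully down.
- feed_key_top (a point): Centre of the top of the long white bar key, 22 (printer x) x 50 (printer y) mm, at printer x = -80, y = +20 mm; its top stands 11 mm above the deck (91 mm above the table) when up. Moves with the key, vertically.
- pause_key (a joint): Travel of the small round key, 0 = up, 0.006 m = fully down; not to be pressed.
- pause_key_top (a point): Centre of the top of the small white round key, 18 mm diameter, at printer x = -80, y = -50 mm; same height as the bar key.
- switch_box: White power box, loose, 0.6 to 1.1 kg, 150 (x) x 75 (y) x 42 mm high, on the table to the left or the right of the printer (the book lies on the other side); yaw varies up to 1 rad. Origin: centre of its underside, z up. On its top: a grey paddle rocker towards -x and a round dark outlet towards +x.
- rocker (a joint): Angle of the grey rocker, a flat paddle 60 (box x) x 36 (box y) x 8 mm pivoted about its middle, pivot line along the box's y: 0 = off, with its +x end (the end next to the outlet, with three fine ribs) raised; 0.3 rad = on, with that end fully down. It stays where it is left; 1 to 3 N near the raised end turns it, and it stops solidly at 0 and 0.3.
- rocker_pivot (a point): Middle of the rocker's pivot line, on the rocker's underside, at x = -30 mm, y = 0 of the power box, 48 mm above the table; fixed to the box, with the box's axes.
- rocker_end (a point): Point on the rocker's top face 22 mm from the pivot towards its raised end (8 mm short of the end), 59 mm above the table when off, 53 mm when on; moves with the rocker. Its x axis is the box's x when off.
- book: Blue hardback book lying flat, loose, 180 x 110 x 26 mm, on the other side of the printer from the power box; origin: centre of its underside. Bystander.
- stamp: Wooden hand stamp standing on its 40 x 40 mm foot, 70 mm tall, loose, on the robot's side of the printer, left or right; origin: centre of its underside. Bystander.
- glue: Glue stick standing upright, 30 mm diameter, 90 mm tall, loose, on the robot's side of the printer, opposite the stamp; origin: centre of its underside. Bystander.

How it is judged:
By the outcome, as a careful person would: the job done as asked, in the order asked, and still so for the second after the job is handed in, with the robot touching nothing.
It also fails if it takes over 51 s, if anything falls off the work surface, if the arm or the gripper's body presses on something with over 40 N, if the wrist force passes 120 N, or if a joint passes its speed limit or range.

### The arm

A 6-joint arm with a two-finger parallel gripper is mounted at the origin on the work surface. World frame = base frame: x ahead of the robot, y to its left, z up, the work surface at z = 0. Lengths are in mm, angles in degrees, forces in N, time in s.
With the tool pointing down it reaches from about 350 to 850 mm from the base axis. Payload 8.1 kg.
Tool frame: the origin (TCP) lies between the finger pads; the fingertips stand 8 mm ahead of it and the grasp point (between the pads) lies 11 mm behind it (r.tip_extent is the distance from the TCP to the fingertips, in mm); z points along the fingers, y is the direction in which the jaws open and shut (so a half turn about z gives the same grasp; the last joint's range is limited). The gripper opens to 85 mm and grips with 20 to 120 N. Pads are 22 mm wide; open, the fingers measure 114 mm over their backs; the gripper's body (76 mm by 85 mm) begins 54 mm behind the grasp point. The pads swing forward as they close: fully open they stand 13 mm farther back than shut.
Start: joints at [66.039, 7.471, 85.268, -0, 87.261, -4.893], TCP at [195.993, 567.091, 239.292] pointing down, gripper open.
Joint ranges: [-169.43, 169.43], [-51.17, 129.36], [1.28, 143.12], [-76.62, 256.62], [0, 156.53], [-152.29, 152.29]. Speed limits (degrees/s): [136.94, 136.94, 159.86, 180, 180, 180].

### API

Orientations are given as [roll, pitch, yaw] about the fixed x, y, z axes, in that order (R = Rz(yaw) Ry(pitch) Rx(roll)).
In Python, from bench import sensors, viewer, hand_in, r gives the robot as it stands. The module is installed in compiled form; this text tells all that it offers.
- The arm moves only by the tool move_arm, never from a script. Its argument "rows" is a list that holds one entry, the list of rows, each a list of 6 numbers: the shift along the tool's x, y, z in m, then the turn, a rotation vector about the tool's x, y, z in degrees. In form: [[[tx, ty, tz, rx, ry, rz], ...]]. A call has 1 to 20 rows; each row is the pose to reach, as a shift and turn from the pose commanded when the call began, along the tool's axes at that moment; what a row does not reach only later rows make up. A row lasts 1/10 s, in which the tool goes at most 50 mm and 8.59 degrees, less where a joint would pass 70% of its speed; a pose out of reach is approached as far as the arm can. A call with a gripper value outside its range is refused whole. "grip" is the opening, from 0 (shut) to 1 (fully open), set as the call begins (left out, the last holds). The fingers move at their own pace and stop on an object; "newtons" is the grip in N (left out, the last holds). Time passes only in rows, so rows that repeat a pose let the fingers close. It gives the time, the measured TCP pose, the force and the opening at its end, in the units of the state.
- sensors.sense(): the state, without advancing time (a new reading comes with each control period).
- viewer.snapshot(name): name is "side" or "top"; returns a dict with "color" (480x640x3 uint8, red, green, blue), "camera_matrix" (3x3 intrinsics, pixels), "R" (3x3) and "t" (3): a world point X has camera coordinates R X + t. Camera axes: x right, y down, z forward; pixel columns grow to the right and rows downward; lengths in mm; the calibration is good to about 2 mm. A picture is of the moment at which its call begins. There is no depth.
- hand_in(): hands the job in, once; it reports no verdict.
The state is a dict: "time": time; "joint_pos": joint angles; "qd": joint speeds; "joint_efforts": joint torques, N m; "tool_pos": TCP position; "tcp_rot": TCP orientation; "ft_force": force on the tool from outside, world axes, zero at the start; "wrist_torque": the same for the moment, N m; "finger_gap": finger opening in mm.
Only numpy, scipy, OpenCV 4.12 (cv2) and the standard library are available. Lean on these libraries where they do the work, as an engineer would, in place of code of your own. Each camera call takes 0.05 s, during which the arm holds its last target.

## Working session

There is one attempt and no reset: what is moved stays moved. The work goes in short steps, Python scripts to look and compute and a tool call to move; the robot and the scene stay as the last step left them, time stands still between calls to the robot, and variables do not carry over. Pictures are saved under pics/ and viewed, and the job is handed in when it is done.

Besides the shell and the picture viewer there is one more tool, called as a command line: name --argument value ..., lists and objects as JSON in quotes. move_arm: Moves the arm, as the interface text tells. Its arguments: {"type":"object","properties":{"rows":{"type":"array","items":{"type":"array","items":{"type":"array","items":{"type":"number"}}}},"grip":{"type":"number"},"newtons":{"type":"number"}},"required":["rows"]}

```bash
mkdir -p pics
python3 - <<'E'
from bench import sensors, viewer, r
import cv2, pickle
print(sensors.sense())
d={}
for n in("side","top"):
    s=viewer.snapshot(n); d[n]=s; cv2.imwrite(f"pics/{n}0.png",s["color"][:,:,::-1]); print(n,s["camera_matrix"],s["R"],s["t"])
pickle.dump(d,open("s0.pkl","wb"))
E
```

```text
{'time': 0.0, 'joint_pos': array([ 6.60395960e+01,  7.51429487e+00,  8.53288812e+01,  1.31768545e-03,
        8.72624090e+01, -4.89246051e+00]), 'qd': array([ 0.11198326, -0.11416174, -0.02914925,  0.09283009, -0.08428428,
       -0.01657219]), 'joint_efforts': array([ 2.32228349e-04, -5.69376469e+01, -5.00567079e+01,  7.88408238e-05,
        1.44624675e-02, -2.85049492e-05]), 'tool_pos': array([195.76080131, 566.60087798, 238.25671992]), 'tcp_rot': array([-1.79894912e+02, -1.03161782e-02,  1.60931983e+02]), 'ft_force': array([-0.03435165,  0.26379215, -1.03163209]), 'wrist_torque': array([-0.03812796,  0.02764152,  0.02534874]), 'finger_gap': 85.59869926931863}
side [[584.87701104   0.         325.90227829]
 [  0.         584.87701104 238.82673398]
 [  0.           0.           1.        ]] [[ 0.89244782 -0.4507254   0.01958345]
 [-0.29984432 -0.6250142  -0.72072924]
 [ 0.33709091  0.63734125 -0.69294001]] [-500.4243136   220.38001159 1008.25459337]
top [[597.81432596   0.         322.01786443]
 [  0.         597.81432596 238.04652499]
 [  0.           0.           1.        ]] [[-0.00246371 -0.99997265 -0.00697417]
 [-0.99102923  0.00337347 -0.13360269]
 [ 0.13362256  0.00658245 -0.99101044]] [  10.23067988  557.42522883 1173.8802526 ]
```

View pics/side0.png

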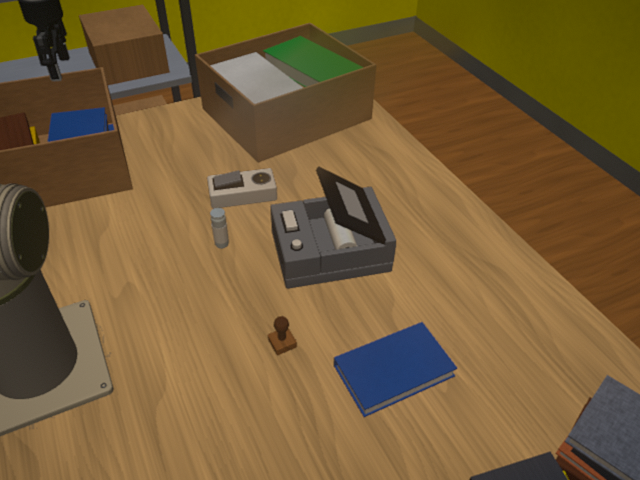

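View pics/top0.png

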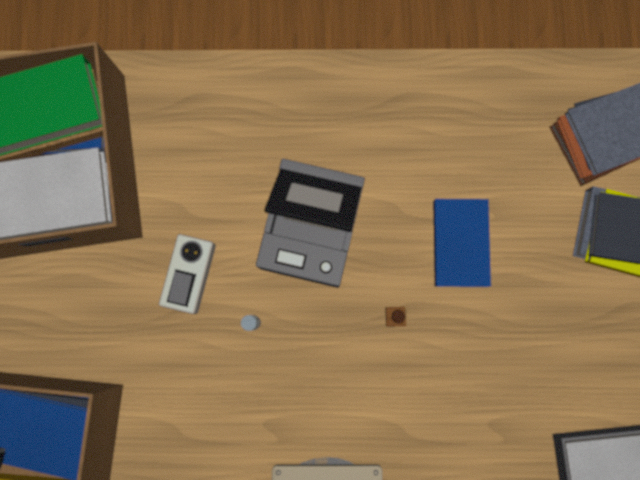

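The side view shows the cover raised at about (350,205), the power box at (243,188), and the glue at (220,228). In the top view the printer is at (312,222), the box at (188,273), the glue at (250,323), and the stamp at (396,316). I'll zoom in to read the corners.

Run:
```python
import cv2,pickle
d=pickle.load(open("s0.pkl","rb"))
def crop(n,x,y,w,h,k,f):
    c=cv2.resize(d[n]["color"][y:y+h,x:x+w,::-1],None,fx=k,fy=k,interpolation=cv2.INTER_CUBIC)
    for i in range(0,w,20): cv2.putText(c,str(x+i),(i*k,10),0,.35,(0,255,255)); cv2.line(c,(i*k,12),(i*k,18),(0,255,255))
    for i in range(0,h,20): cv2.putText(c,str(y+i),(0,i*k+4),0,.35,(0,255,255)); cv2.line(c,(22,i*k),(28,i*k),(0,255,255))
    cv2.imwrite("pics/"+f,c)
crop("top",150,150,230,150,3,"t1.png")
crop("side",195,160,210,130,3,"s1.png")
```

```text
(no output)
```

View pics/t1.png

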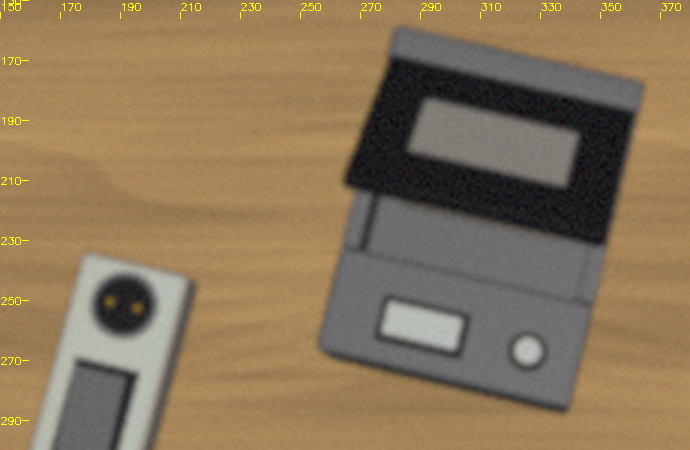

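View pics/s1.png

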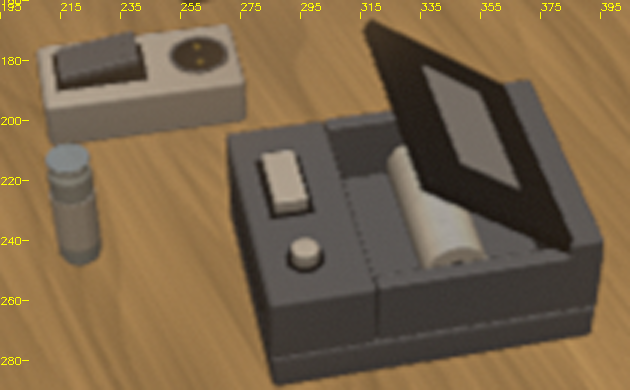

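```bash
cat > fit.py <<'E'
import numpy as np,pickle
from scipy.optimize import least_squares
d=pickle.load(open("s0.pkl","rb"))
def proj(n,X):
    s=d[n];c=np.asarray(s["R"])@X+s["t"];p=s["camera_matrix"]@c;return p[:2]/p[2]
def W(p,X):
    c,s=np.cos(p[2]),np.sin(p[2]);return np.array([p[0]+c*X[0]-s*X[1],p[1]+s*X[0]+c*X[1],X[2]])
def lid(a,l,y,h): # l from hinge toward free, h along normal
    return np.array([85-l*np.cos(a)+h*np.sin(a),y,80+l*np.sin(a)+h*np.cos(a)])
P=[("top",(-110,85,80),(256.3,266)),("top",(-110,-85,80),(339,286.3)),("top",(110,85,92),(282,159)),("top",(110,-85,92),(364.3,178.3)),("top",(-80,20,91),(291,259)),("top",(-80,-50,91),(326,267)),
("side",(-110,85,80),(271.3,205.3)),("side",(-110,-85,80),(285.7,262)),("side",(-110,-85,0),(287.3,288)),("side",(110,85,92),(371.7,187.3)),("side",(110,-85,92),(395.7,240.3)),("side",(-80,20,91),(289.7,220)),("side",(-80,-50,91),(296.7,242.3))]
L=[("top",83,12,(265.3,211)),("top",-83,12,(351.3,231.3)),("side",83,12,(318.3,166.7)),("side",-83,12,(336.3,222.7))]
B=[("top",(75,37.5,42),(177.3,234.3)),("top",(75,-37.5,42),(213,243)),("top",(-75,37.5,42),(161,306)),("top",(-75,-37.5,42),(196.5,312.5)),
("side",(-75,37.5,42),(207.3,175.7)),("side",(-75,-37.5,42),(211.7,190)),("side",(75,-37.5,42),(276.7,181.7)),("side",(75,37.5,42),(271,168.3))]
f=lambda p:np.concatenate([proj(n,W(p,X))-u for n,X,u in P]+[proj(n,W(p,lid(p[3],125,y,h)))-u for n,y,h,u in L])
s=least_squares(f,[550,50,-.2,.6],loss="soft_l1");print("printer",s.x);print(f(s.x).reshape(-1,2).round(1).tolist())
p=s.x
g=lambda p:np.concatenate([proj(n,W(p,X))-u for n,X,u in B])
b=least_squares(g,[450,250,-.2],loss="soft_l1").x;print("box",b);print(g(b).reshape(-1,2).round(1).tolist())
print("key",W(p,(-80,20,91)),"pause",W(p,(-80,-50,91)))
print("edge",W(p,lid(p[3],125,0,12)),"edge shut",W(p,lid(0,125,0,12)))
print("rockerend",W(b,(-30+22,0,59)),"pivot",W(b,(-30,0,48)))
def ray(u,z):
    s=d["top"];R=np.asarray(s["R"]);C=-R.T@s["t"];v=R.T@np.linalg.inv(s["camera_matrix"])@[*u,1];return C+v*(z-C[2])/v[2]
print("glue",ray((250,323),90),"stamp",ray((398,316),70))
print("rocker corners",ray((175.7,270),62),ray((195.3,274.7),62))
E
python3 fit.py
```

```text
printer [ 5.84231212e+02  2.92779880e+01 -2.36443899e-01  5.95069119e-01]
[[-0.8, 0.1], [1.7, 0.0], [0.3, -1.8], [2.1, -1.7], [0.3, -0.8], [0.7, -0.4], [-2.1, -1.5], [-1.8, -0.2], [-2.2, 2.2], [0.1, -1.8], [1.3, -0.3], [-0.5, -1.7], [-0.7, 0.1], [-0.6, -0.5], [1.7, -0.1], [-2.2, 0.6], [-0.1, -0.8]]
box [ 4.87626270e+02  2.79942633e+02 -2.00166841e-01]
[[-0.1, -1.5], [0.3, -3.0], [-1.0, -0.1], [0.2, 0.8], [-1.1, 0.1], [-1.3, 6.3], [0.9, 4.2], [-0.1, -2.0]]
key [511.14198153  67.46128691  91.        ] pause [494.74469468  -0.5911119   91.        ]
edge [572.77223124  32.03903986 160.0080663 ] edge shut [545.34412746  38.64786619  92.        ]
rockerend [479.78600259 281.53329556  59.        ] pivot [458.22526739 285.90761811  48.        ]
glue [387.73020081 145.67969477  90.        ] stamp [ 400.31593554 -138.31361172   70.        ]
rocker corners [491.47892352 297.42275347  62.        ] [482.07815542 258.43435442  62.        ]
```

```bash
cat > ov.py <<'E'
from fit import *
import cv2
def poly(img,n,pose,pts,x,y,k,col):
    q=np.array([(proj(n,W(pose,X))+.5-[x,y])*k for X in pts]).astype(int);cv2.polylines(img,[q],True,col,1)
def mk(n,x,y,w,h,k,f):
    c=cv2.resize(d[n]["color"][y:y+h,x:x+w,::-1],None,fx=k,fy=k,interpolation=cv2.INTER_CUBIC)
    rc=lambda a,b,e,g,z:[(a,e,z),(b,e,z),(b,g,z),(a,g,z)]
    for z in(0,42): poly(c,n,b,rc(-75,75,-37.5,37.5,z),x,y,k,(0,0,255))
    poly(c,n,b,[(-30+30*np.cos(.15),18,56+4.5),(-30+30,-18,60.5),(-60,-18,52),(-60,18,52)],x,y,k,(0,255,0))
    poly(c,n,p,rc(-110,-40,-85,85,80),x,y,k,(0,0,255)); poly(c,n,p,rc(85,110,-85,85,92),x,y,k,(0,0,255)); poly(c,n,p,rc(-110,110,-85,85,0),x,y,k,(255,0,255))
    poly(c,n,p,rc(-91,-69,-5,45,91),x,y,k,(0,255,0))
    poly(c,n,p,[lid(p[3],l,w,12) for l,w in((0,83),(125,83),(125,-83),(0,-83))],x,y,k,(255,255,0))
    cv2.imwrite("pics/"+f,c)
mk("top",150,150,230,170,3,"t2.png"); mk("side",195,160,210,130,3,"s2.png")
E
python3 ov.py >/dev/null
```

```text
(no output)
```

View pics/t2.png

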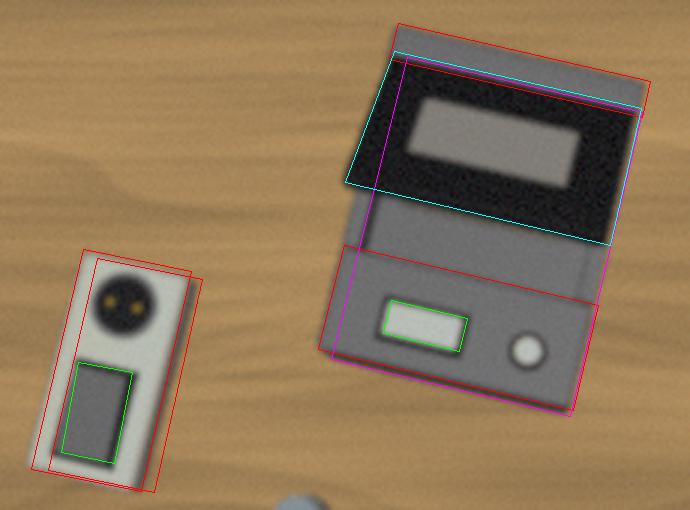

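View pics/s2.png

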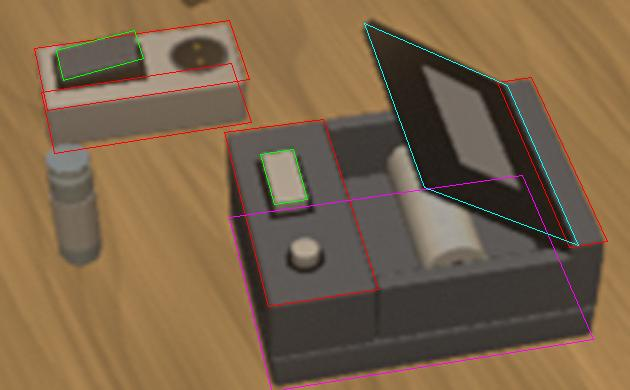

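Run:
```python
import cv2,pickle
d=pickle.load(open("s0.pkl","rb"))
def crop(n,x,y,w,h,k):
    c=cv2.resize(d[n]["color"][y:y+h,x:x+w,::-1],None,fx=k,fy=k,interpolation=cv2.INTER_CUBIC)
    for i in range(0,w,10): cv2.putText(c,str(x+i),(i*k,10),0,.35,(0,255,255)); cv2.line(c,(i*k,12),(i*k,18),(0,255,255))
    for i in range(0,h,10): cv2.putText(c,str(y+i),(0,i*k+4),0,.35,(0,255,255)); cv2.line(c,(22,i*k),(28,i*k),(0,255,255))
    return cv2.convertScaleAbs(c,alpha=1.3)
import numpy as np
cv2.imwrite("pics/b_top.png",crop("top",150,225,75,95,6))
cv2.imwrite("pics/b_side.png",crop("side",200,155,85,60,8))
```

```text
(no output)
```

View pics/b_top.png

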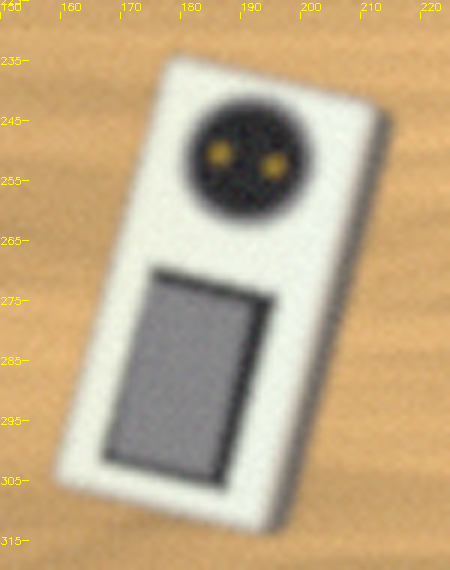

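View pics/b_side.png

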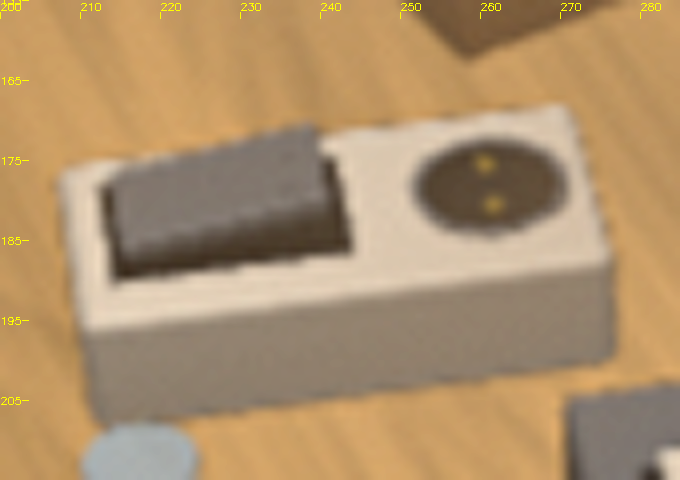

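```bash
python3 - <<'E'
s=open("fit.py").read()
i=s.index("B=[");j=s.index("f=lambda")
s=s[:i]+'''B=[("top",(75,37.5,42),(178,234.3)),("top",(75,-37.5,42),(213.5,242.5)),("top",(-75,37.5,42),(159.5,305)),("top",(-75,-37.5,42),(195,313.5)),
("side",(-75,37.5,42),(207.3,175.7)),("side",(-75,-37.5,42),(210.2,196.3)),("side",(75,-37.5,42),(276,187)),("side",(75,37.5,42),(270.5,168)),("side",(-75,-37.5,0),(212,208.5)),("side",(75,-37.5,0),(276.5,200.5))]
'''+s[j:]
open("fit.py","w").write(s)
E
python3 fit.py; python3 ov.py >/dev/null
```

```text
printer [ 5.84231212e+02  2.92779880e+01 -2.36443899e-01  5.95069119e-01]
[[-0.8, 0.1], [1.7, 0.0], [0.3, -1.8], [2.1, -1.7], [0.3, -0.8], [0.7, -0.4], [-2.1, -1.5], [-1.8, -0.2], [-2.2, 2.2], [0.1, -1.8], [1.3, -0.3], [-0.5, -1.7], [-0.7, 0.1], [-0.6, -0.5], [1.7, -0.1], [-2.2, 0.6], [-0.1, -0.8]]
box [ 4.86387366e+02  2.80328105e+02 -2.28516104e-01]
[[0.1, -1.2], [0.5, -1.2], [-0.6, 0.8], [0.3, 0.8], [-1.3, -0.5], [-1.0, -0.5], [0.7, -0.4], [0.5, -1.2], [-0.6, 1.8], [0.9, 0.5]]
key [511.14198153  67.46128691  91.        ] pause [494.74469468  -0.5911119   91.        ]
edge [572.77223124  32.03903986 160.0080663 ] edge shut [545.34412746  38.64786619  92.        ]
rockerend [478.59533705 282.14036474  59.        ] pivot [457.16725745 287.12407871  48.        ]
glue [387.73020081 145.67969477  90.        ] stamp [ 400.31593554 -138.31361172   70.        ]
rocker corners [491.47892352 297.42275347  62.        ] [482.07815542 258.43435442  62.        ]
```

View pics/s2.png

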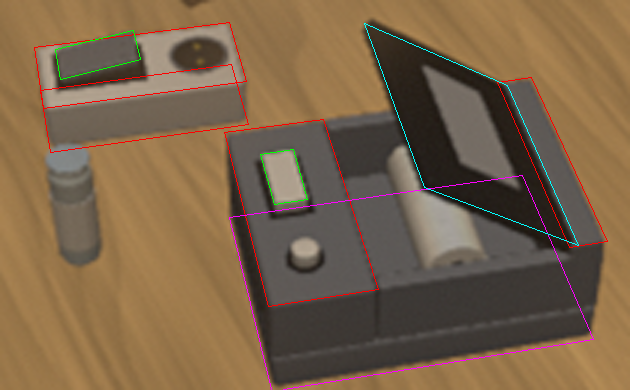

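```bash
cat > go.py <<'E'
import sys,numpy as np
from scipy.spatial.transform import Rotation as T
from bench import sensors,r
def go(x,y,z,yaw):
    s=sensors.sense();R=T.from_euler("xyz",s["tcp_rot"],degrees=True)
    d=R.inv().apply(np.array([x,y,z])-s["tool_pos"])/1000
    w=(R.inv()*T.from_euler("xyz",[180,0,yaw],degrees=True)).as_rotvec(degrees=True)
    print("t",s["time"],"tcp",s["tool_pos"].round(1),s["tcp_rot"].round(2),"F",s["ft_force"].round(2),"gap",s["finger_gap"].round(1))
    print("shift",d.round(4),"turn",w.round(2))
if __name__=="__main__":
    print(r.tip_extent);go(*map(float,sys.argv[1:5]))
E
python3 go.py 592 27.4 208 166.45
```

```text
8.0Traceback (most recent call last):
  File "go.py", line 11, in <module>
    print(r.tip_extent);go(*map(float,sys.argv[1:5]))
                        ~~^^^^^^^^^^^^^^^^^^^^^^^^^^^
  File "go.py", line 8, in go
    print("t",s["time"],"tcp",s["tool_pos"].round(1),s["tcp_rot"].round(2),"F",s["ft_force"].round(2),"gap",s["finger_gap"].round(1))
                                                                                                            ^^^^^^^^^^^^^^^^^^^^^
AttributeError: 'float' object has no attribute 'round'
```

```bash
sed -i 's/s\["finger_gap"\].round(1)/round(s["finger_gap"],1)/' go.py; python3 go.py 592 27.4 208 166.45
```

```text
8.0
t 0.1 tcp [195.8 566.6 238.3] [-1.7990e+02 -1.0000e-02  1.6093e+02] F [-1.39 -0.56  0.5 ] gap 85.5
shift [-0.5506 -0.3802  0.0309] turn [-0.1  -0.01 -5.52]
```

move_arm --rows '[[[-0.04, -0.027, 0, 0, 0, -0.5], [-0.08, -0.054, 0, 0, 0, -1], [-0.12, -0.081, 0, 0, 0, -1.5], [-0.16, -0.108, 0, 0, 0, -2], [-0.2, -0.136, 0, 0, 0, -2.5], [-0.24, -0.164, 0, 0, 0, -3], [-0.28, -0.192, 0, 0, 0, -3.5], [-0.32, -0.22, 0, 0, 0, -4], [-0.36, -0.248, 0, 0, 0, -4.5], [-0.4, -0.276, 0, 0, 0, -5], [-0.44, -0.304, 0, 0, 0, -5.5], [-0.48, -0.332, 0, 0, 0, -5.5], [-0.52, -0.36, 0, 0, 0, -5.5], [-0.55, -0.38, 0.005, 0, 0, -5.5], [-0.5506, -0.3802, 0.02, 0, 0, -5.5], [-0.5506, -0.3802, 0.03, 0, 0, -5.5], [-0.5506, -0.3802, 0.03, 0, 0, -5.5], [-0.5506, -0.3802, 0.03, 0, 0, -5.5]]]' --grip 0 --newtons 20

```text
time: 1.9
tool_pos: [591.3, 29.0, 208.9]
tcp_rot: [-180.0, -0.1, 166.5]
ft_force: [-0.1, -0.2, 0.2]
finger_gap: 0.5
```

```bash
python3 go.py 592 27.4 170 166.45
```

```text
8.0
t 1.9 tcp [591.3  29.  208.9] [-1.8000e+02 -8.0000e-02  1.6651e+02] F [-0.13 -0.24  0.17] gap 0.5
shift [-0.0011 -0.0014  0.0389] turn [-0.   -0.08  0.06]
```

move_arm --rows '[[[0, 0, 0.02, 0, 0, 0], [0, 0, 0.035, 0, 0, 0], [0, 0, 0.042, 0, 0, 0], [0, 0, 0.05, 0, 0, 0], [0, 0, 0.058, 0, 0, 0], [0.001, 0, 0.066, 0, 0, 0], [0.002, 0, 0.074, 0, 0, 0], [0.003, 0, 0.08, 0, 0, 0]]]'

```text
time: 2.7
tool_pos: [589.0, 28.6, 128.5]
tcp_rot: [-180.0, -0.0, 166.4]
ft_force: [0.6, -0.1, 1.1]
finger_gap: -0.0
```

```bash
python3 - <<'E'
from bench import viewer
import cv2
s=viewer.snapshot("side");cv2.imwrite("pics/s3.png",cv2.resize(s["color"][110:310,180:440,::-1],None,fx=3,fy=3))
E
python3 go.py 592 27.4 102 166.45
```

```text
8.0
t 2.75 tcp [588.3  28.6 127.4] [-1.7998e+02 -1.2000e-01  1.6643e+02] F [-0.33 -0.11 -0.73] gap 0.1
shift [-0.004  -0.0003  0.0254] turn [-0.02 -0.12 -0.02]
```

View pics/s3.png

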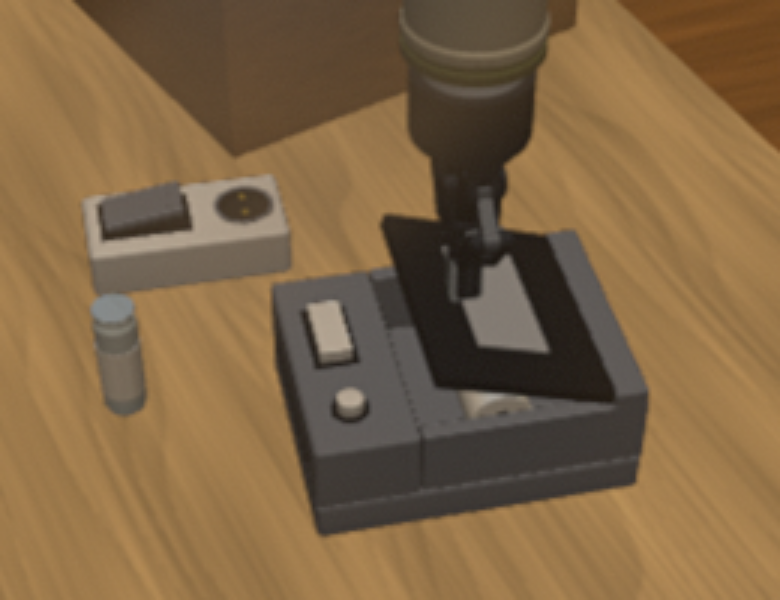

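The view shows the lid partway down, with the closed fingertips on the plate at about (470,290). I'll continue down.

move_arm --rows '[[[0.002, 0, 0.006, 0, 0, 0], [0.003, 0, 0.012, 0, 0, 0], [0.004, 0, 0.018, 0, 0, 0], [0.004, 0, 0.022, 0, 0, 0], [0.004, 0, 0.025, 0, 0, 0], [0.004, 0, 0.027, 0, 0, 0], [0.004, 0, 0.027, 0, 0, 0]]]'

```text
time: 3.45
tool_pos: [585.3, 29.5, 102.0]
tcp_rot: [-180.0, -0.0, 166.4]
ft_force: [-0.1, 0.6, 0.8]
finger_gap: -0.0
```

move_arm --rows '[[[0, 0, 0.001, 0, 0, 0], [0, 0, 0.002, 0, 0, 0], [0, 0, 0.003, 0, 0, 0], [0, 0, 0.003, 0, 0, 0]]]'

```text
time: 3.85
tool_pos: [585.6, 29.5, 100.0]
tcp_rot: [180.0, 0.0, 166.4]
ft_force: [-2.6, 0.4, 5.6]
finger_gap: 0.3
```

move_arm --rows '[[[0, 0, 0.001, 0, 0, 0], [0, 0, 0.002, 0, 0, 0], [0, 0, 0.003, 0, 0, 0], [0, 0, 0.003, 0, 0, 0]]]'

```text
time: 4.25
tool_pos: [585.7, 29.5, 99.8]
tcp_rot: [-180.0, 0.0, 166.4]
ft_force: [-14.8, 0.3, 26.0]
finger_gap: 0.3
```

The lid is against a solid stop: force rose from 6 to 26 N with no further travel. I'll lift off and check.

move_arm --rows '[[[0, 0, -0.01, 0, 0, 0], [0, 0, -0.04, 0, 0, 0], [0, 0, -0.08, 0, 0, 0], [0, 0, -0.12, 0, 0, 0], [0, 0, -0.12, 0, 0, 0]]]'

```text
time: 4.75
tool_pos: [589.1, 29.4, 224.1]
tcp_rot: [179.9, 0.7, 166.4]
ft_force: [0.7, -0.6, 0.1]
finger_gap: -0.2
```

```bash
python3 - <<'E'
from bench import viewer
import cv2
s=viewer.snapshot("side");cv2.imwrite("pics/s4.png",cv2.resize(s["color"][110:310,180:440,::-1],None,fx=3,fy=3))
E
python3 go.py 480 281.8 120 166.7
```

```text
8.0
t 4.8 tcp [587.8  29.4 220.8] [179.91   0.44 166.43] F [ 0.27  0.64 -0.88] gap 0.3
shift [0.1648 0.2199 0.0999] turn [ 0.09  0.44 -0.27]
```

View pics/s4.png

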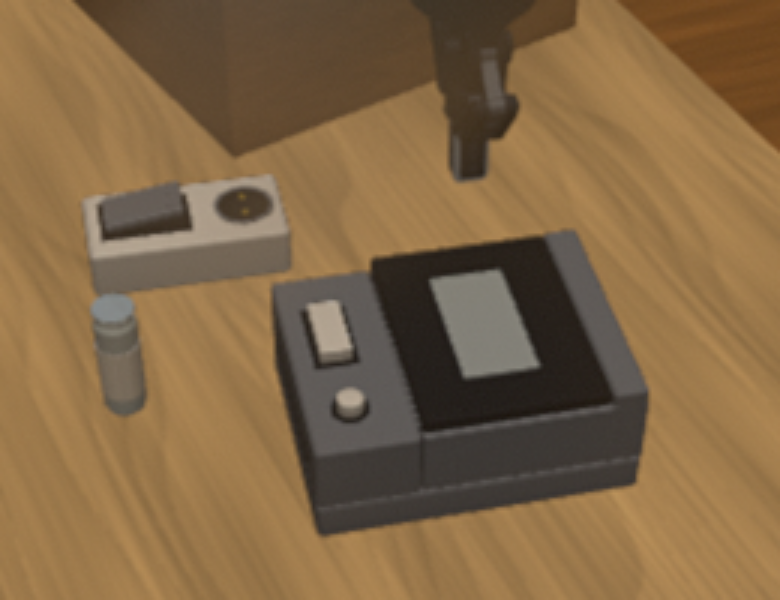

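The cover is flush shut, with the label at about (485,325) and no gap visible. Next is the rocker; the tip centre will sit near the paddle's raised end.

```bash
python3 go.py 484.4 280.8 90 166.9
```

```text
8.0
t 4.8 tcp [587.8  29.4 220.8] [179.91   0.44 166.43] F [ 0.27  0.64 -0.88] gap 0.3
shift [0.1605 0.2199 0.1299] turn [ 0.09  0.44 -0.47]
```

move_arm --rows '[[[0.02, 0.028, 0, 0, 0, -0.2], [0.045, 0.061, 0, 0, 0, -0.4], [0.07, 0.096, 0, 0, 0, -0.4], [0.095, 0.13, 0, 0, 0, -0.4], [0.12, 0.164, 0.01, 0, 0, -0.4], [0.145, 0.198, 0.03, 0, 0, -0.4], [0.16, 0.22, 0.06, 0, 0, -0.4], [0.16, 0.22, 0.1, 0, 0, -0.4], [0.16, 0.22, 0.115, 0, 0, -0.4], [0.16, 0.22, 0.115, 0, 0, -0.4], [0.16, 0.22, 0.115, 0, 0, -0.4]]]'

```text
time: 5.9
tool_pos: [482.0, 280.5, 102.0]
tcp_rot: [180.0, 0.0, 166.8]
ft_force: [-0.1, 0.4, 0.6]
finger_gap: -0.2
```

```bash
python3 - <<'E'
from bench import viewer
import cv2
s=viewer.snapshot("side");cv2.imwrite("pics/s5.png",cv2.resize(s["color"][110:260,180:330,::-1],None,fx=4,fy=4))
E
python3 go.py 484.4 280.8 70 166.9
```

```text
8.0
t 5.95 tcp [482.8 280.8 103.1] [1.7992e+02 1.1000e-01 1.6677e+02] F [-0.06 -0.24 -0.34] gap -0.1
shift [-0.0014  0.0003  0.0331] turn [ 0.08  0.11 -0.13]
```

View pics/s5.png

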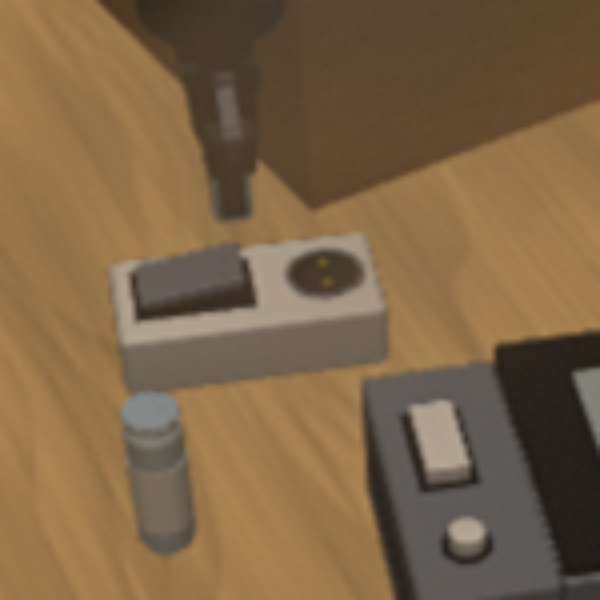

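The tip at (232,218) hangs above the raised end at (240,255), aligned as intended. Now I'll lower it.

move_arm --rows '[[[-0.001, 0, 0.012, 0, 0, 0], [-0.001, 0, 0.024, 0, 0, 0], [-0.001, 0, 0.031, 0, 0, 0], [-0.001, 0, 0.034, 0, 0, 0], [-0.001, 0, 0.036, 0, 0, 0], [-0.001, 0, 0.038, 0, 0, 0], [-0.001, 0, 0.039, 0, 0, 0], [-0.001, 0, 0.039, 0, 0, 0]]]'

```text
time: 6.75
tool_pos: [482.7, 280.8, 62.6]
tcp_rot: [180.0, 0.0, 166.8]
ft_force: [0.0, 0.1, 0.5]
finger_gap: -0.1
```

move_arm --rows '[[[0, 0, 0.001, 0, 0, 0], [0, 0, 0.002, 0, 0, 0], [0, 0, 0.003, 0, 0, 0], [0, 0, 0.003, 0, 0, 0]]]'

```text
time: 7.15
tool_pos: [483.1, 280.9, 60.7]
tcp_rot: [180.0, 0.1, 166.8]
ft_force: [-2.0, -2.3, 11.5]
finger_gap: -0.0
```

move_arm --rows '[[[0, 0, 0.001, 0, 0, 0], [0, 0, 0.002, 0, 0, 0], [0, 0, 0.002, 0, 0, 0]]]'

```text
time: 7.45
tool_pos: [483.3, 281.0, 60.3]
tcp_rot: [180.0, 0.1, 166.8]
ft_force: [-7.5, -5.5, 23.6]
finger_gap: -0.1
```

move_arm --rows '[[[0, 0, -0.005, 0, 0, 0], [0, 0, -0.03, 0, 0, 0], [0, 0, -0.07, 0, 0, 0], [0, 0, -0.1, 0, 0, 0], [0, 0, -0.1, 0, 0, 0], [0, 0, -0.1, 0, 0, 0]]]'

```text
time: 8.05
tool_pos: [482.6, 281.1, 157.8]
tcp_rot: [179.9, 0.0, 166.8]
ft_force: [0.5, 0.1, -0.6]
finger_gap: 0.2
```

```bash
python3 - <<'E'
from bench import viewer
import cv2
s=viewer.snapshot("side");cv2.imwrite("pics/s6.png",cv2.resize(s["color"][110:260,180:330,::-1],None,fx=4,fy=4))
E
python3 go.py 512 70 120 166.45
```

```text
8.0
t 8.1 tcp [481.8 280.6 156.4] [-1.7997e+02 -6.0000e-02  1.6684e+02] F [ 0.06  0.22 -0.21] gap 0.2
shift [-0.0774 -0.1982  0.0364] turn [-0.03 -0.06  0.39]
```

View pics/s6.png

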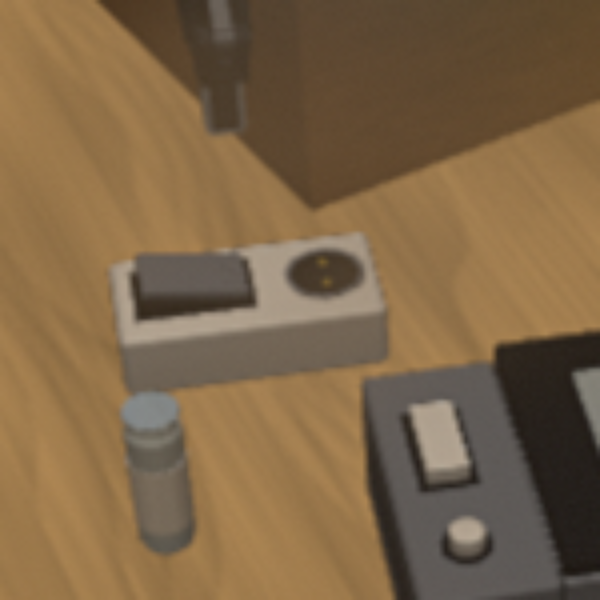

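The rocker's near-left end is now up (145,258), the ribbed end is down, and the box hasn't moved. Moving to the bar key.

move_arm --rows '[[[-0.012, -0.03, 0, 0, 0, 0.2], [-0.025, -0.065, 0, 0, 0, 0.4], [-0.04, -0.105, 0, 0, 0, 0.4], [-0.055, -0.143, 0, 0, 0, 0.4], [-0.07, -0.18, 0, 0, 0, 0.4], [-0.077, -0.198, 0.01, 0, 0, 0.4], [-0.077, -0.198, 0.03, 0, 0, 0.4], [-0.077, -0.198, 0.036, 0, 0, 0.4], [-0.077, -0.198, 0.036, 0, 0, 0.4], [-0.077, -0.198, 0.036, 0, 0, 0.4]]]'

```text
time: 9.1
tool_pos: [511.8, 70.9, 120.9]
tcp_rot: [-180.0, -0.1, 166.5]
ft_force: [0.3, 0.3, 0.9]
finger_gap: -0.2
```

```bash
python3 - <<'E'
from bench import viewer
import cv2
s=viewer.snapshot("side");cv2.imwrite("pics/s7.png",cv2.resize(s["color"][150:300,230:380,::-1],None,fx=4,fy=4))
E
python3 go.py 511.5 68.5 99 166.45
```

```text
8.0
t 9.15 tcp [512.4  70.9 121.6] [180.     0.   166.49] F [-0.9   0.14 -0.05] gap 0.0
shift [ 0.0003 -0.0026  0.0226] turn [0.   0.   0.04]
```

View pics/s7.png

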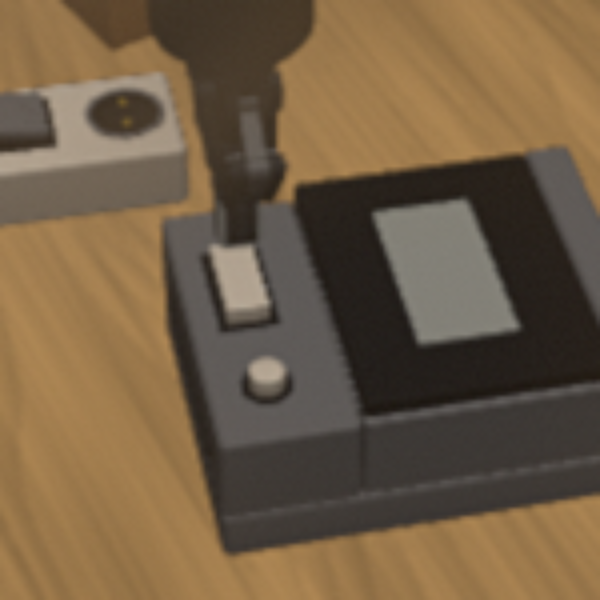

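The tip at (237,240) sits about 22 mm above the key, so it projects onto the key's middle. Pressing.

move_arm --rows '[[[0, -0.002, 0.01, 0, 0, 0], [0, -0.002, 0.018, 0, 0, 0], [0, -0.002, 0.022, 0, 0, 0], [0, -0.002, 0.025, 0, 0, 0], [0, -0.002, 0.027, 0, 0, 0], [0, -0.002, 0.028, 0, 0, 0], [0, -0.002, 0.028, 0, 0, 0]]]'

```text
time: 9.85
tool_pos: [511.8, 68.5, 93.4]
tcp_rot: [180.0, -0.0, 166.4]
ft_force: [-3.1, 0.8, 3.9]
finger_gap: -0.2
```

move_arm --rows '[[[0, 0, 0.001, 0, 0, 0], [0, 0, 0.002, 0, 0, 0], [0, 0, 0.003, 0, 0, 0], [0, 0, 0.003, 0, 0, 0], [0, 0, 0.003, 0, 0, 0]]]'

```text
time: 10.35
tool_pos: [512.2, 68.5, 92.7]
tcp_rot: [180.0, 0.0, 166.4]
ft_force: [-12.4, 0.6, 23.8]
finger_gap: -0.0
```

Run:
```python
from bench import viewer
import cv2
s=viewer.snapshot("side");cv2.imwrite("pics/s8.png",cv2.resize(s["color"][150:300,230:380,::-1],None,fx=4,fy=4))
```

```text
(no output)
```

View pics/s8.png

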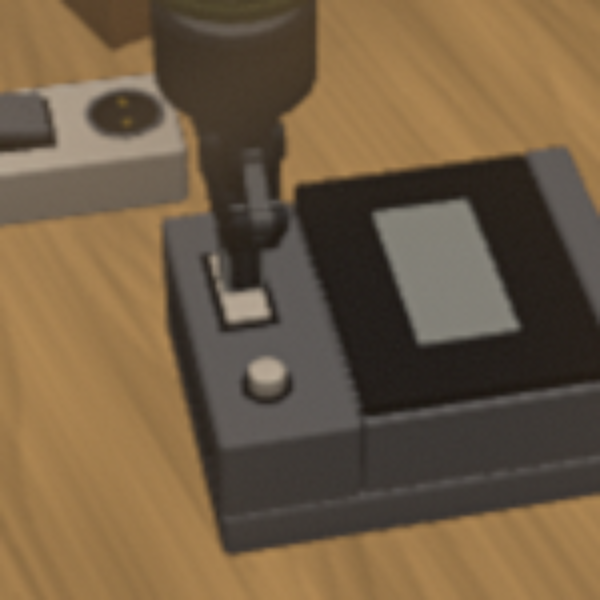

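The key is level with its stop (tip z about 85 mm, 24 N), and the round key at (267,378) is untouched. Releasing and checking.

move_arm --rows '[[[0, 0, -0.005, 0, 0, 0], [0, 0, -0.02, 0, 0, 0], [0, 0, -0.05, 0, 0, 0], [0, 0, -0.09, 0, 0, 0], [0, 0, -0.13, 0, 0, 0], [0, 0, -0.16, 0, 0, 0], [0, 0, -0.16, 0, 0, 0], [0, 0, -0.16, 0, 0, 0]]]'

```text
time: 11.2
tool_pos: [512.6, 68.4, 251.8]
tcp_rot: [180.0, 0.2, 166.4]
ft_force: [0.1, 0.2, -1.1]
finger_gap: -0.0
```

Run:
```python
from bench import viewer,sensors
import cv2
s=viewer.snapshot("side");cv2.imwrite("pics/s9.png",cv2.resize(s["color"][120:320,190:440,::-1],None,fx=3,fy=3))
s=viewer.snapshot("top");cv2.imwrite("pics/t9.png",s["color"][:,:,::-1])
print(sensors.sense()["ft_force"])
```

```text
[-0.26623172 -0.3505041  -1.19807679]
```

View pics/s9.png

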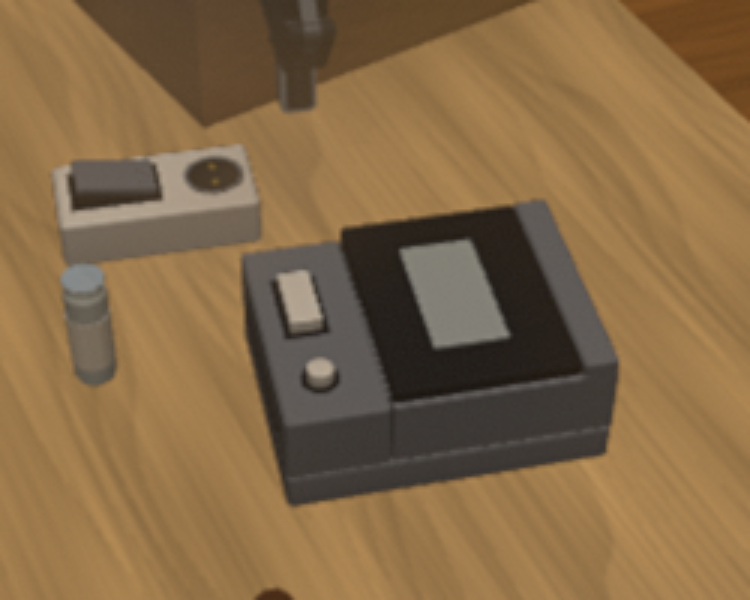

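View pics/t9.png

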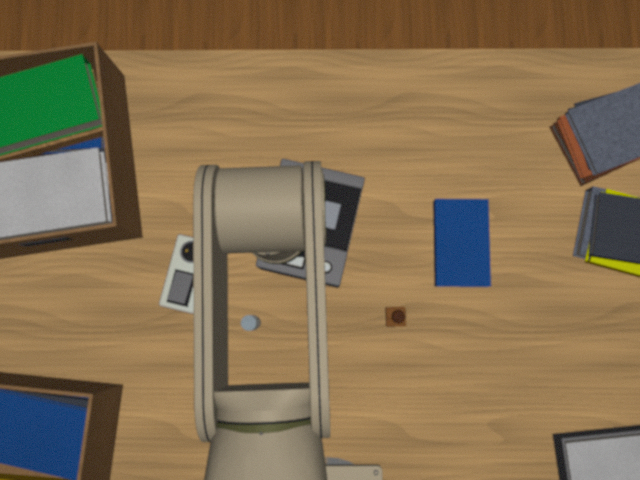

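The side view shows the cover shut, the rocker on, and the bar key back up at (300,300). In the top view the book, stamp (396,316), glue (250,323) and box are where they started. Handing in.

```bash
python3 -c "
from bench import hand_in
print(hand_in())"
```

```text
the job is handed in; nothing more can be done
None
```

I did the three steps in the order asked and handed the job in at about 11 s of the 51 s allowed; `hand_in()` gives no verdict.

| Step | Force at the solid stop | Last picture |
|---|---|---|
| Cover pushed shut | about 26 N | flush, no gap |
| Rocker's raised end pressed down | about 24 N | switched on |
| Bar key held down about half a second, then released | about 24 N | back up |

- **Forces:** All of these were fingertip presses, and the highest wrist reading at the end of any move was about 30 N.
- **Bystanders:** I never pressed the round key. The power box, book, stamp and glue stick look unmoved in the last pictures, though the arm hid part of the box from above.
- **Finish:** The arm ended clear of everything, with the wrist force near zero. No check failed or disagreed.

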